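# Index the rotary table to the lamp and lay the casting down

## Robot

A 6-joint arm with a two-finger parallel gripper is mounted at the origin on the work surface. World frame = base frame: x ahead of the robot, y to its left, z up, the work surface at z = 0. Lengths are in m, angles in rad, forces in N, time in s.
With the tool pointing down it reaches from about 0.35 to 0.775 m from the base axis. Payload 5.5 kg.
Tool frame: the origin (TCP) lies at the very end of the fingers, on their centre line; the grasp point (between the pads) lies 19 mm behind it; z points along the fingers, y is the line along which they close (so a half turn about z gives the same grasp; the last joint's range is limited). The gripper opens to 85 mm and grips with 20 to 120 N. Pads are 22 mm wide; open, the fingers measure 114 mm over their backs; the gripper's body (76 mm by 85 mm) begins 54 mm behind the grasp point. The pads swing forward as they close: fully open they stand 13 mm farther back than shut.
Start: joints at [1.098, 0.313, 0.046, 1.304, 0, 1.431], TCP at [0.188, 0.543, 0.231] pointing down, gripper open.
Joint ranges: [-2.76, 2.76], [-0.86, 1.69], [-1.03, 1.26], [-2.2, 2.34], [-1.47, 1.5], [-3.14, 3.14]. Speed limits (rad/s): [2.57, 2.57, 3.14, 3.14, 3.14, 3.14].

## Interface

Orientations are given as a unit quaternion [w, x, y, z].
In Python, from workcell import env, viewer, nets gives the robot as it stands. The module is installed in compiled form; this text tells all that it offers.
- The arm moves only by the tool move_tool, called after "Emit:" as name([rows], argument=value, ...), one row to a line, values as JSON. Schema: {"type":"object","properties":{"segments":{"type":"array","items":{"type":"array","items":{"type":"number"},"minItems":6,"maxItems":6},"minItems":1,"maxItems":8},"jaw":{"type":"number"},"squeeze":{"type":"number"},"only":{"type":"string"},"quiet":{"type":"boolean"},"lines":{"type":"string"}},"required":["segments"],"additionalProperties":false}. segments is a list of rows, 1 to 8 of them, each of 6 numbers: dx, dy, dz in fractions of the full range, 1 being 0.8 m, then a rotation vector rx, ry, rz in a scale on which 1.0 is pi rad; each row is the pose to reach, as a shift and turn from the pose commanded when the call began, along the tool's axes at that moment; what a row does not reach only later rows make up. A row lasts 1/8 s, in which the tool goes at most 0.0625 m and 0.188 rad, less where a joint would pass 70% of its speed; a pose out of reach is approached as far as the arm can. jaw is the finger opening in m, set as the call begins (left out keeps the last). The fingers move at their own pace and stop on an object; squeeze is the grip in N (left out, the last holds). Time passes only in rows, so rows that do not move let the fingers close. The tool returns the time, the measured TCP pose, the force, the opening and the grip force at its end. only (a regular expression) keeps the lines of the reply that match it, lines (a string "A,B") keeps lines A to B, and quiet returns only ok. No shift or turn number may pass 1 either way. Input that does not fit is refused with a message, and nothing moves.
- env.get_state(): the state, without advancing time (a new reading comes with each control period).
- viewer.read_camera(name): name is "scene" or "top" or "wrist"; returns a dict with "image" (400x640x3 uint8, red, green, blue), "K" (3x3 intrinsics, pixels), "D" ([k1, k2, p1, p2, k3] as OpenCV has them; the pictures are not rectified), "R" (3x3) and "t" (3): a world point X has camera coordinates R X + t. Camera axes: x right, y down, z forward; pixel columns grow to the right and rows downward; lengths in m; the calibration is good to about 2 mm. A picture is of the moment at which its call begins. There is no depth.
- env.hand_in(): hands the job in; it is judged then, once.
Trained networks look in a picture, given as the dict that the camera call returned (one of the last four; its "shot" number tells which), for a name from the list of things; names that differ only in an ending like _2 or _b are one class to them, and where a whole thing is asked for, a point or a joint stands for the part that bears it (a point fixed in the world has none). Each returns a list of dicts, best first, with "confidence" (0 to 1); they miss things now and then, are a little off and sometimes report something else, mostly with a low value. They report only what shows in the picture. A call takes as long as a camera call. They do not tell look-alikes from the thing itself.
- nets.outline_of(label, picture): "region" (400x640 bool, what is visible of it) and "box" ([left, top, right, bottom] in pixels, round what is visible of it).
The state is a dict: "clock": time; "joint_pos": joint angles; "qvel": joint speeds; "tau": joint torques, N m; "tcp_pos": TCP position; "orientation": TCP orientation; "wrist_force": force on the tool from outside, world axes, zero at the start; "ft_torque": the same for the moment, N m; "finger_gap": finger opening in m; "grip_force": force on a finger pad.
Only numpy, scipy, OpenCV 4.12 (cv2) and the standard library are available. Lean on these libraries where they do the work, as an engineer would, in place of code of your own. Each camera call takes 0.05 s, during which the arm holds its last target. There are 200 camera calls.

## Task

Push the rotary index table round (its upright posts are there for that) until the nest with the standing casting clicks into the position facing the dome-topped station lamp, keeping the casting standing in its pocket. Then push the casting over, high on its side, so that it falls outwards and lies flat in its nest pointing at the lamp with its two ports facing up. Leave the table clicked in place and do not disturb the other casting or the loose things on the bench.

Things in the scene. Friction and masses are not known exactly. Their poses are not given: they have to be found in the camera images.
- turret (a joint): Angle of the index table, rad, anticlockwise from above positive; about 0 at the start, turns endlessly either way. A spring detent holds it every quarter turn (0, +-1.571 ..): about 10 N at a post breaks it free; between detents it turns with about 2 N of drag and soon stops when left; within about 0.08 rad of a detent the spring draws it in.
- index_base: Fixed base under the index table; origin on the table's axis at bench height (z = 0), z up. In its frame the station lamp is at (0, +0.24) or (0, -0.24) m and the standing casting starts on the -x side.
- hub (a point): Centre of the round grey table top (350 mm diameter, top face 52 mm above the bench; cap 6 mm high in the middle). Four radial nests, 90 degrees apart: a pocket 42 to 85 mm off the axis (floor = table top, 6 mm heel at its inner end), then a steel bed 6 mm higher out to 173 mm; rails 14 mm high, 56 mm apart, on both sides. Axes turn with the table, x and y along nests.
- nest (a point): Point on the bed surface of the nest that holds the standing casting, 125 mm from the axis, 58 mm above the bench; turns with the table. A casting laid down outwards has its middle about 20 mm above this point and some 10 mm nearer the hub.
- done_nest (a point): The same point in the nest across the hub, which holds the casting that already lies down.
- post0 (a point): Centre of the top of an upright steel post standing on the table 150 mm from the axis, 16 mm diameter, 55 mm high (top 107 mm above the bench), midway between two nests (45 degrees in the table's frame); turns with the table.
- post1 (a point): The same, post at 135 degrees in the table's frame.
- post2 (a point): The same, post at 225 degrees in the table's frame.
- post3 (a point): The same, post at 315 degrees in the table's frame.
- casting: Standing aluminium block 40 (x) x 50 (y) x 90 (z) mm, about 0.35 kg, on end in the pocket on the robot's side, 63 mm off the axis, top 142 mm above the bench. Origin: centre of its underside, z up. Two round ports (24 mm, 4 mm proud, 24 and 54 mm up) on its +x face, which looks at the hub; pushed over outwards from the hub it lies on its -x face, ports up.
- casting_mid (a point): Centre of the standing casting, 45 mm above its origin along its z.
- done_casting: The same kind of casting, already lying ports up in the nest across the hub; loose, turns with the table. Origin at the centre of its foot (which points to the hub), its z along its length outwards, its x up.
- done_mid (a point): Centre of the lying casting.
- station_lamp: Fixed lamp on the bench beside the table: round foot 64 mm diameter, thin upright column, white dome 68 mm diameter, 195 mm high. Origin on the bench at its axis, 240 mm from the table's axis, a quarter turn to the left or to the right of the standing casting's first place.
- jar: Loose amber jar with a steel lid, 60 mm diameter, 85 mm high, standing on the far side of the table from the lamp; leave it.
- tape_roll: Loose black tape roll, 90 mm diameter, 20 mm high, on the bench to the robot's right; leave it.
- screwdriver: Loose screwdriver lying on the bench to the robot's left; leave it.
There are look-alikes about, which are no part of the job. Leave any pink look-alike of the done_casting alone. Leave any blue look-alike of the station_lamp alone.

How it is judged:
On the way, in this order (a step that is already met when the one before it is completed fails the run):
1. the loaded nest has clicked in facing the lamp, the casting still standing in its pocket (x of nest in the frame of index_base between -0.008 and 0.008 m and horizontal distance between nest and station_lamp below 0.125 m and angle between casting's own z axis and vertical below 0.12 rad and horizontal distance between casting_mid and hub below 0.072 m), for 0.3 s.
2. the casting lies in that nest, ports up (angle between casting's own x axis and vertical below 0.12 rad and distance between casting_mid and nest below 0.037 m), for 0.3 s.
At the end, for the whole second after the job is handed in: The loaded nest rests in the detent facing the lamp (within 8 mm at the nest point), the casting lies flat in it (7 degrees), ports up, its middle within about 30 mm of the nest point; the other casting lies ports up in its own nest (about 40 mm); all at rest (all of step 2 and x of nest in the frame of index_base between -0.008 and 0.008 m and horizontal distance between nest and station_lamp below 0.125 m and angle between done_casting's own x axis and vertical below 0.15 rad and distance between done_mid and done_nest below 0.045 m and linear speed of casting below 0.03 m/s and velocity of joint turret between -0.05 and 0.05 rad/s); the robot touches nothing.
It fails at once if the lying casting is knocked out of its nest (distance between done_mid and done_nest above 0.06 m).
It fails at once if the jar is knocked over or shoved away (distance of jar from where it was at the start of the episode above 0.04 m or angle between jar's own z axis and vertical above 0.6 rad).
It fails at once if the tape roll or the screwdriver is shoved away (distance of any of tape_roll, screwdriver from where it was at the start of the episode above 0.04 m).
It also fails if it takes over 54 s, if anything falls off the work surface, if the arm or the gripper's body presses on something with over 40 N, if the wrist force passes 120 N, or if a joint passes its speed limit or range.

## Working session

There is one attempt and no reset: what is moved stays moved. The work goes in short steps, Python scripts to look and compute and a tool call to move; the robot and the scene stay as the last step left them, time stands still between calls to the robot, and variables do not carry over. Pictures are saved under pics/ and viewed, at most 10 in all, crops included, and the job is handed in when it is done.

```bash
mkdir -p pics
```

Create h.py:
```python
import numpy as np, cv2
from workcell import env, viewer, nets
def shot(n): return viewer.read_camera(n)
def save(p,f,crop=None):
    im=p["image"]
    if crop: l,t,r,b,s=crop; im=cv2.resize(im[t:b,l:r],None,fx=s,fy=s,interpolation=cv2.INTER_CUBIC)
    cv2.imwrite("pics/"+f,im[:,:,::-1])
def ray(p,uv):
    q=cv2.undistortPoints(np.array([[uv]],float),p["K"],np.array(p["D"],float))[0,0]
    R=np.array(p["R"]);t=np.array(p["t"]);return -R.T@t, R.T@np.array([q[0],q[1],1])
def atz(p,uv,z):
    o,d=ray(p,uv);return o+d*(z-o[2])/d[2]
def proj(p,X):
    return cv2.projectPoints(np.array([X],float).reshape(-1,3),cv2.Rodrigues(np.array(p["R"]))[0],np.array(p["t"],float),p["K"],np.array(p["D"],float))[0][:,0]
```

Run:
```python
from h import *
np.set_printoptions(precision=3,suppress=True)
s=shot("scene");t=shot("top")
print(s["image"].shape)
for n,p in(("scene",s),("top",t)):
    save(p,n+"0.png")
    for l in["hub","casting","done_casting","station_lamp","jar","tape_roll","screwdriver","post0"]:
        for d in nets.outline_of(l,p)[:4]:
            ys,xs=np.nonzero(d["region"]);print(n,l,round(d["confidence"],2),np.array(d["box"]),xs.mean().round(),ys.mean().round())
    print(-np.array(p["R"]).T@p["t"])
print(env.get_state())
```

```text
(400, 640, 3)
scene hub 0.96 [243.6 164.3 352.5 244.7] 300.0 207.0
scene casting 0.85 [295.  171.  317.4 195.5] 307.0 182.0
scene done_casting 0.91 [177.4 215.  208.9 233.6] 192.0 225.0
scene done_casting 0.67 [266.6 206.3 293.1 238.1] 280.0 222.0
scene done_casting 0.58 [247.3 167.2 348.8 244.6] 300.0 207.0
scene station_lamp 0.81 [394.9 188.8 420.3 238.3] 405.0 213.0
scene station_lamp 0.74 [354.5 193.3 378.2 241.2] 364.0 215.0
scene station_lamp 0.65 [295.5 168.8 314.1 193.3] 307.0 182.0
scene jar 0.77 [233.4 172.  251.  197.4] 242.0 185.0
scene tape_roll 0.69 [188.9 172.  214.9 189.6] 201.0 182.0
scene screwdriver 0.65 [430.4 189.7 442.5 227.7] 435.0 200.0
scene post0 0.83 [250.4 164.2 347.9 242.3] 300.0 207.0
[1.621 0.16  1.069]
top hub 0.46 [321.3 205.6 339.2 222.1] 330.0 213.0
top casting 0.74 [319.3 206.1 337.7 219.4] 329.0 213.0
top done_casting 0.86 [426.6 138.5 455.6 160.3] 441.0 150.0
top done_casting 0.77 [332.3 138.2 355.6 169. ] 346.0 154.0
top station_lamp 0.81 [243.9 157.5 276.3 186.6] 258.0 172.0
top station_lamp 0.78 [201.1 171.9 232.1 200.9] 215.0 185.0
top jar 0.33 [176.8 200.4 185.7 263.3] 182.0 240.0
top tape_roll 0.58 [444.8 209.2 476.4 237.9] 459.0 220.0
top screwdriver 0.62 [177.  202.  182.9 264.7] 182.0 242.0
top screwdriver 0.46 [445.1 204.7 475.9 236.2] 459.0 220.0
top post0 0.96 [277.9 138.8 392.  248.2] 334.0 196.0
[0.516 0.    1.639]
{'clock': 0.9, 'joint_pos': array([ 1.098,  0.313,  0.046,  1.304, -0.   ,  1.431]), 'qvel': array([-0.001, -0.   ,  0.   , -0.   ,  0.   ,  0.001]), 'tau': array([ -0.   , -48.045,  29.881,   0.   ,   0.   ,  -0.   ]), 'tcp_pos': array([0.188, 0.543, 0.231]), 'orientation': array([0.   , 0.166, 0.986, 0.   ]), 'wrist_force': array([ 0.377,  0.151, -0.603]), 'ft_torque': array([-0.033, -0.02 , -0.051]), 'grip_force': 0.0, 'finger_gap': 0.0853650462902948}
```

Run:
```python
import cv2
a=cv2.imread("pics/top0.png")[110:290,160:500];cv2.imwrite("pics/top0c.png",cv2.resize(a,None,fx=2.3,fy=2.3,interpolation=2))
a=cv2.imread("pics/scene0.png")[140:260,165:455];cv2.imwrite("pics/scene0c.png",cv2.resize(a,None,fx=2.7,fy=2.7,interpolation=2))
```

```text
(no output)
```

View pics/top0c.png

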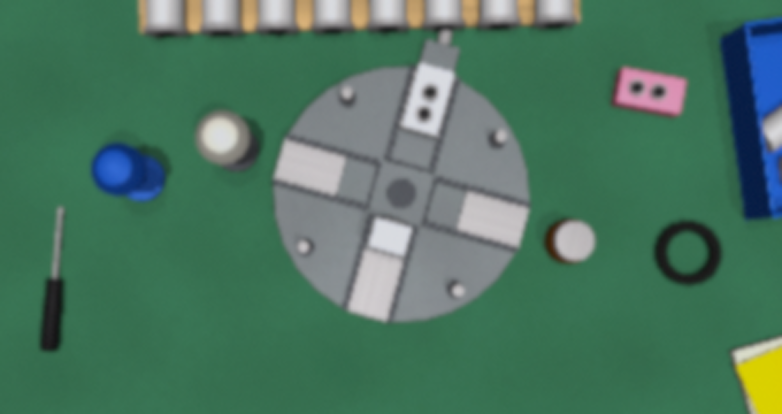

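View pics/scene0c.png

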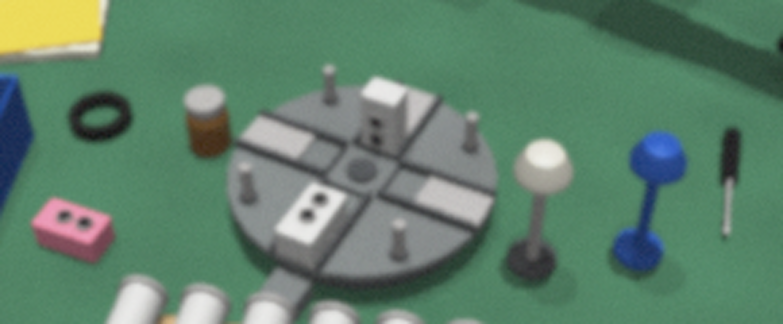

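Add to h.py:
```python
def tri(p,a,q,b):
    o1,d1=ray(p,a);o2,d2=ray(q,b);A=np.c_[d1,-d2];k=np.linalg.lstsq(A,o2-o1,rcond=None)[0]
    x,y=o1+k[0]*d1,o2+k[1]*d2;return (x+y)/2,np.linalg.norm(x-y)
```

Run:
```python
from h import *
np.set_printoptions(precision=4,suppress=True)
s=shot("scene");t=shot("top")
T=[(310.4,150.9),(377,169.6),(358.7,235.7),(292.2,217.4)]
S=[(312.8,223),(255.7,202.2),(286.9,165.9),(339.4,183.3)]
P=[]
for a,b in zip(T,S):
    print(*tri(t,a,s,b), atz(t,a,.107)); P.append(atz(t,a,.107)[:2])
P=np.array(P);c=P.mean(0);print("hub posts",c,np.linalg.norm(P-c,axis=1),np.degrees(np.arctan2(*(P-c).T[::-1])))
d=nets.outline_of("post0",t)[0]
cn=max(cv2.findContours(d["region"].astype(np.uint8),0,2)[0],key=cv2.contourArea)
(cx,cy),_,_=e=cv2.fitEllipse(cn);print(e,atz(t,(cx,cy),.05))
print("hub cap",tri(t,(401/2.3+160,193/2.3+110),s,(361/2.7+165,170/2.7+140)))
print("lamp",tri(t,(222/2.3+160,135/2.3+110),s,(543/2.7+165,155/2.7+140)))
print("cast top",tri(t,(390/2.3+160,237/2.3+110),s,(385/2.7+165,92/2.7+140)))
print("jar",atz(t,(572/2.3+160,241/2.3+110),.085))
```

```text
[0.7365 0.0202 0.1012] 0.0009155629182566695 [0.7357 0.0206 0.107 ]
[ 0.6747 -0.1823  0.1006] 0.002245135653724336 [ 0.6738 -0.1804  0.107 ]
[ 0.4747 -0.1195  0.1038] 0.00037157025863641274 [ 0.4748 -0.1194  0.107 ]
[0.5347 0.0807 0.1013] 0.0005085387434141612 [0.5347 0.0802 0.107 ]
hub posts [ 0.6047 -0.0498] [0.1486 0.1478 0.1474 0.1476] [  28.2597  -62.1363 -151.807   118.3294]
((333.1302185058594, 196.85501098632812), (103.61093139648438, 111.96455383300781), 109.82707977294922) [ 0.5969 -0.0468  0.05  ]
hub cap (array([ 0.606 , -0.0511,  0.0522]), np.float64(0.0005335955203306892))
lamp (array([0.6767, 0.1767, 0.182 ]), np.float64(0.0007574301461764591))
cast top (array([ 0.5445, -0.0314,  0.1359]), np.float64(0.0022763458999730886))
jar [ 0.5347 -0.2761  0.085 ]
```

The rows are not in the units I measure in: shifts go in shares of 0.8 m and turns go in shares of pi rad. I convert before sending: -0.352 m / 0.8 = -0.44, -0.32 m / 0.8 = -0.4.

Emit:
move_tool([
  [-0.05, -0.055, 0, 0, 0, 0],
  [-0.1, -0.11, 0, 0, 0, 0],
  [-0.15, -0.165, 0, 0, 0, 0],
  [-0.2, -0.22, 0, 0, 0, 0],
  [-0.25, -0.275, 0, 0, 0, 0],
  [-0.3, -0.33, 0, 0, 0, 0],
  [-0.35, -0.385, 0, 0, 0, 0],
  [-0.4, -0.44, 0, 0, 0, 0],
], jaw=0.05)

```text
clock: 2.05
tcp_pos: [0.3759, 0.1045, 0.2317]
orientation: [0.001, 0.166, 0.986, 0.0]
wrist_force: [1.9, -0.3, -0.6]
finger_gap: 0.0501
grip_force: 0.0
```

Converted, -0.181 m / 0.8 = -0.2263, -0.166 m / 0.8 = -0.2075, -0.826 rad / 3.1416 = -0.2629.

Emit:
move_tool([
  [-0.0413, -0.045, 0, 0, 0, -0.0525],
  [-0.0825, -0.09, 0, 0, 0, -0.105],
  [-0.125, -0.1363, 0, 0, 0, -0.1576],
  [-0.1663, -0.1813, 0.0375, 0, 0, -0.2101],
  [-0.2075, -0.2263, 0.0625, 0, 0, -0.2629],
  [-0.2075, -0.2263, 0.075, 0, 0, -0.2629],
  [-0.2075, -0.2263, 0.075, 0, 0, -0.2629],
])

```text
clock: 2.92
tcp_pos: [0.472, -0.1186, 0.1704]
orientation: [-0.001, -0.243, 0.97, 0.001]
wrist_force: [0.3, 1.1, 1.2]
finger_gap: 0.0499
grip_force: 0.0
```

Run:
```python
from h import *
np.set_printoptions(precision=4,suppress=True)
w=shot("wrist");save(w,"w1.png");t=shot("top");save(t,"t1.png",(240,110,440,290,3))
q=env.get_state();print(q["tcp_pos"],q["orientation"],q["finger_gap"],q["joint_pos"])
print(proj(w,[[.4728,-.1209,.107],[.4748,-.1194,.107]]))
```

```text
[ 0.4728 -0.1182  0.1718] [ 0.0001 -0.2442  0.9697  0.0001] 0.04997757512775949 [-0.4099  0.1724 -0.2865  1.1119  0.0003 -0.9034]
[[310.5599 216.6831]
 [311.1005 220.0141]]
```

View pics/w1.png

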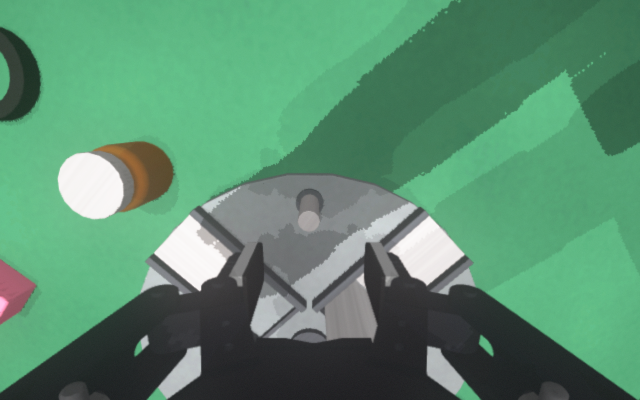

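Converted, 0.095 m / 0.8 = 0.1188, 0.05 m / 0.8 = 0.0625.

Emit:
move_tool([
  [0, -0.0025, 0.0625, 0, 0, 0],
  [0, -0.0025, 0.1125, 0, 0, 0],
  [0, -0.0025, 0.1188, 0, 0, 0],
  [0, -0.0025, 0.1188, 0, 0, 0],
], jaw=0.05)

```text
clock: 3.52
tcp_pos: [0.4747, -0.1204, 0.0776]
orientation: [0.001, -0.245, 0.97, -0.0]
wrist_force: [1.0, -0.3, 1.2]
finger_gap: 0.05
grip_force: 0.0
```

Emit:
move_tool([
  [0, 0, 0, 0, 0, 0],
  [0, 0, 0, 0, 0, 0],
  [0, 0, 0, 0, 0, 0],
], jaw=0.03, squeeze=20)

```text
clock: 3.9
tcp_pos: [0.4746, -0.1211, 0.0771]
orientation: [0.001, -0.244, 0.97, -0.0]
wrist_force: [0.4, 0.1, 0.1]
finger_gap: 0.0302
grip_force: 0.0
```

Caged cleanly; now the first half of the arc.

Converted, 0.106 m / 0.8 = 0.1325, 0.0926 m / 0.8 = 0.1158, 0.785 rad / 3.1416 = 0.2499.

Emit:
move_tool([
  [0, 0.0056, 0, 0, 0, 0.0095],
  [-0.0006, 0.015, 0, 0, 0, 0.0255],
  [-0.003, 0.0336, 0, 0, 0, 0.0573],
  [-0.0076, 0.0531, 0, 0, 0, 0.0914],
  [-0.0148, 0.073, 0, 0, 0, 0.1273],
  [-0.0256, 0.0945, 0, 0, 0, 0.1681],
  [-0.04, 0.1158, 0, 0, 0, 0.2117],
  [-0.0549, 0.1325, 0, 0, 0, 0.2499],
])

```text
clock: 4.9
tcp_pos: [0.4625, -0.0065, 0.0765]
orientation: [0.0, 0.148, 0.989, -0.001]
wrist_force: [1.1, -3.1, -0.7]
finger_gap: 0.0303
grip_force: 1.3
```

Run:
```python
from h import *
t=shot("top");save(t,"t2.png",(240,110,440,290,3));s=env.get_state();print(s["wrist_force"],s["tcp_pos"],s["grip_force"])
```

```text
[-0.70370665  1.44610531  0.65272989] [ 0.46284433 -0.00480545  0.07647737] 0.0
```

View pics/t2.png

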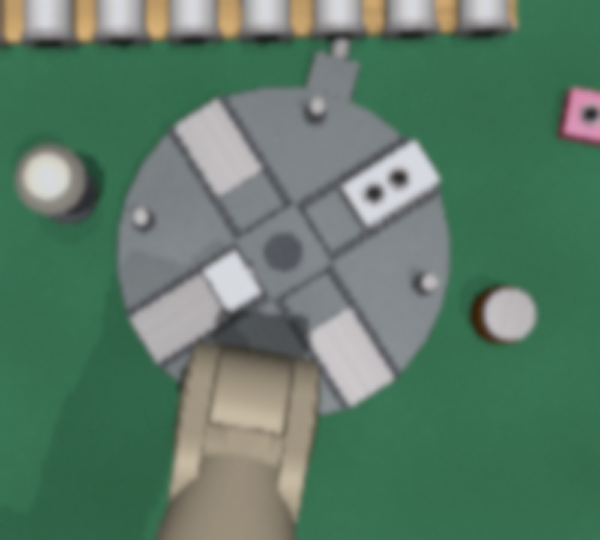

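Converted, 0.106 m / 0.8 = 0.1325, 0.0995 m / 0.8 = 0.1244, 0.785 rad / 3.1416 = 0.2499.

Emit:
move_tool([
  [-0.0003, 0.0094, 0, 0, 0, 0.0159],
  [-0.003, 0.0336, 0, 0, 0, 0.0573],
  [-0.0084, 0.0554, 0, 0, 0, 0.0955],
  [-0.0165, 0.0771, 0, 0, 0, 0.1353],
  [-0.0279, 0.0981, 0, 0, 0, 0.1751],
  [-0.0384, 0.1136, 0, 0, 0, 0.2069],
  [-0.0474, 0.1244, 0, 0, 0, 0.2308],
  [-0.0549, 0.1325, 0, 0, 0, 0.2499],
])

```text
clock: 5.95
tcp_pos: [0.5339, 0.082, 0.0759]
orientation: [-0.001, 0.513, 0.858, -0.001]
wrist_force: [-1.5, -0.8, 0.6]
finger_gap: 0.0304
grip_force: 0.8
```

Emit:
move_tool([
  [0, 0, 0, 0, 0, 0],
  [0, 0, 0, 0, 0, 0],
  [0, 0, 0, 0, 0, 0],
  [0, 0, 0, 0, 0, 0],
], jaw=0.06)

```text
clock: 6.45
tcp_pos: [0.5349, 0.0821, 0.0763]
orientation: [-0.0, 0.513, 0.859, 0.0]
wrist_force: [-0.6, 0.3, -0.7]
finger_gap: 0.06
grip_force: 0.0
```

Run:
```python
from h import *
w=shot("wrist");save(w,"w3.png");t=shot("top");save(t,"t3.png",(240,110,440,290,3));s=env.get_state();print(s["wrist_force"],s["tcp_pos"],s["finger_gap"])
```

```text
[0.75935535 0.13079005 0.26706664] [0.5349519  0.08217858 0.07634998] 0.0599377283592993
```

View pics/t3.png

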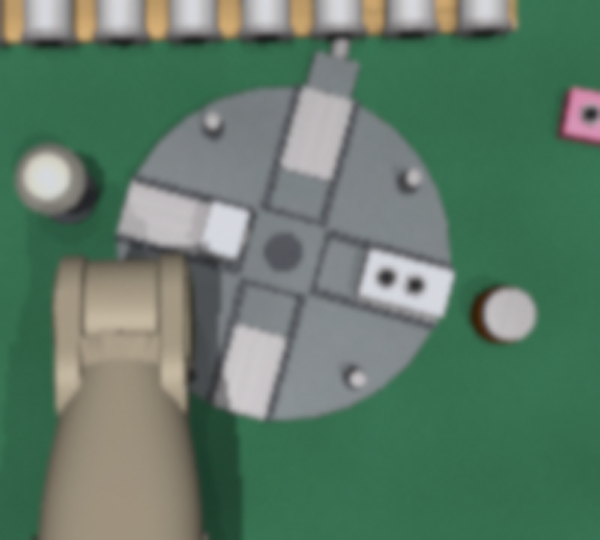

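Then descend in second call.

Converted, -0.1425 m / 0.8 = -0.1781, -0.12 m / 0.8 = -0.15, 0.785 rad / 3.1416 = 0.2499.

Emit:
move_tool([
  [0, 0, -0.075, 0, 0, 0],
  [0, 0, -0.15, 0, 0, 0],
  [-0.0375, 0.0013, -0.1625, 0, 0, 0.0509],
  [-0.0938, 0.0038, -0.1625, 0, 0, 0.1019],
  [-0.15, 0.0063, -0.1625, 0, 0, 0.1528],
  [-0.1781, 0.0075, -0.1625, 0, 0, 0.2037],
  [-0.1781, 0.0075, -0.1625, 0, 0, 0.2499],
  [-0.1781, 0.0075, -0.1625, 0, 0, 0.2499],
])

```text
clock: 7.55
tcp_pos: [0.6078, -0.0408, 0.206]
orientation: [-0.0, 0.802, 0.598, -0.0]
wrist_force: [0.9, 0.9, 1.0]
finger_gap: 0.0599
grip_force: 0.0
```

Emit:
move_tool([
  [0, 0, 0, 0, 0, 0],
  [0, 0, 0, 0, 0, 0],
  [0, 0, 0, 0, 0, 0],
], jaw=0, squeeze=20)

```text
clock: 7.92
tcp_pos: [0.6078, -0.04, 0.2064]
orientation: [0.0, 0.802, 0.598, 0.0]
wrist_force: [-0.6, 0.5, 0.2]
finger_gap: 0.0055
grip_force: 0.0
```

Run:
```python
from h import *
np.set_printoptions(precision=4,suppress=True)
w=shot("wrist");save(w,"w4.png");s=env.get_state();print(s["orientation"],s["tcp_pos"],s["finger_gap"],s["joint_pos"])
```

```text
[0.0001 0.8019 0.5975 0.0001] [ 0.6079 -0.0401  0.2064] 0.0005632555275186542 [-0.1976  0.3874  0.0917  1.2749  0.0001  1.6632]
```

View pics/w4.png

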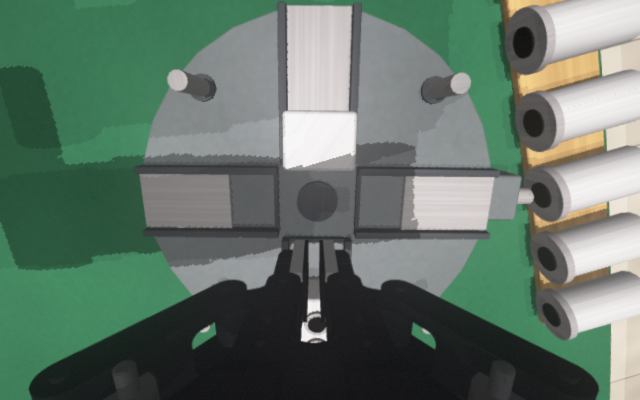

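Converted, 0.079 m / 0.8 = 0.0988, 0.022 m / 0.8 = 0.0275.

Emit:
move_tool([
  [0, 0, 0.05, 0, 0, 0],
  [0, 0, 0.0938, 0, 0, 0],
  [0, 0, 0.0988, 0, 0, 0],
  [0.01, 0, 0.0988, 0, 0, 0],
  [0.02, 0, 0.0988, 0, 0, 0],
  [0.0275, 0, 0.0988, 0, 0, 0],
  [0.035, 0, 0.0988, 0, 0, 0],
  [0.0425, 0, 0.0988, 0, 0, 0],
])

```text
clock: 8.98
tcp_pos: [0.618, -0.0075, 0.1277]
orientation: [0.0, 0.802, 0.597, 0.0]
wrist_force: [0.3, -0.6, 0.4]
finger_gap: 0.0001
grip_force: 0.4
```

Emit:
move_tool([
  [0.0075, 0, 0, 0, 0, 0],
  [0.015, 0, 0, 0, 0, 0],
  [0.0225, 0, 0, 0, 0, 0],
  [0.0288, 0, 0, 0, 0, 0],
  [0.035, 0, 0, 0, 0, 0],
  [0.035, 0, 0, 0, 0, 0],
])

```text
clock: 9.72
tcp_pos: [0.6272, 0.0196, 0.1297]
orientation: [0.001, 0.802, 0.597, 0.002]
wrist_force: [-0.7, -0.2, 10.4]
finger_gap: -0.0001
grip_force: 5.4
```

Run:
```python
from h import *
s=shot("scene");save(s,"s5.png",(230,150,430,260,4));print(env.get_state()["wrist_force"])
```

```text
[-1.22923038 -0.36056197 11.13839267]
```

View pics/s5.png

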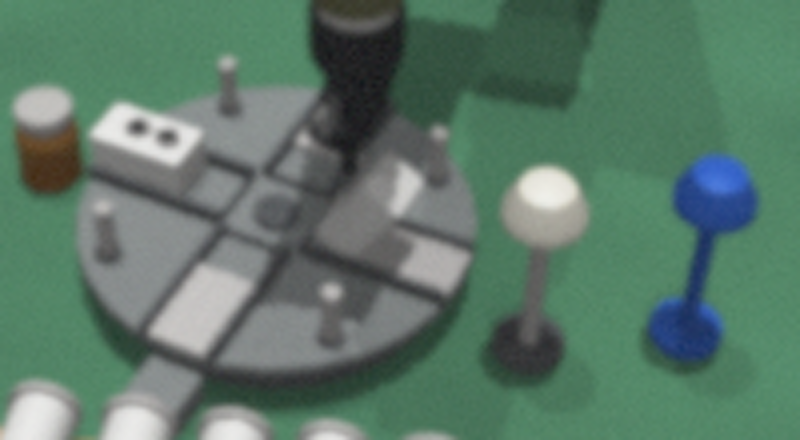

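Converted, 0.026 m / 0.8 = 0.0325, -0.012 m / 0.8 = -0.015.

Emit:
move_tool([
  [0.005, 0, -0.0075, 0, 0, 0],
  [0.01, 0, -0.015, 0, 0, 0],
  [0.0175, 0, -0.02, 0, 0, 0],
  [0.025, 0, -0.0225, 0, 0, 0],
  [0.0325, 0, -0.0225, 0, 0, 0],
  [0.0325, 0, -0.0225, 0, 0, 0],
  [0.0325, 0, -0.0225, 0, 0, 0],
])

```text
clock: 10.65
tcp_pos: [0.633, 0.0439, 0.145]
orientation: [-0.0, 0.802, 0.597, -0.0]
wrist_force: [-0.7, -0.2, 1.2]
finger_gap: -0.0001
grip_force: 0.0
```

Run:
```python
from h import *
s=shot("scene");save(s,"s6.png",(230,150,430,260,4));print(env.get_state()["wrist_force"])
```

```text
[ 0.51489241  0.15413213 -0.05798705]
```

View pics/s6.png

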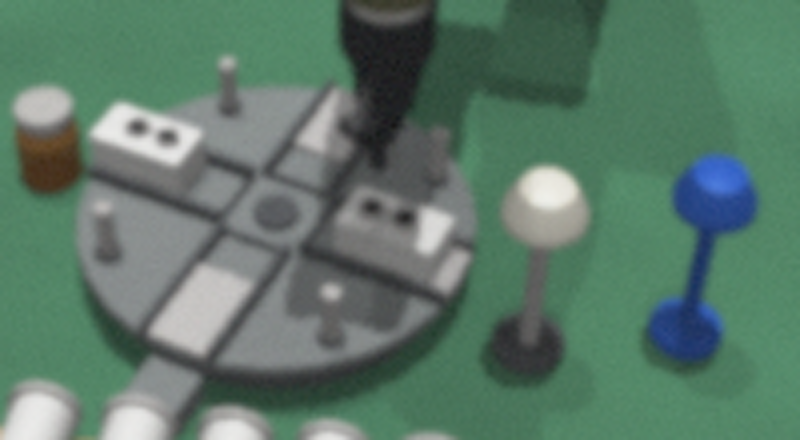

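Converted, -0.14 m / 0.8 = -0.175, -0.12 m / 0.8 = -0.15.

Emit:
move_tool([
  [0, 0, -0.0625, 0, 0, 0],
  [-0.0375, 0, -0.125, 0, 0, 0],
  [-0.1, 0, -0.15, 0, 0, 0],
  [-0.15, 0, -0.15, 0, 0, 0],
  [-0.175, 0, -0.15, 0, 0, 0],
  [-0.175, 0, -0.15, 0, 0, 0],
])

```text
clock: 11.45
tcp_pos: [0.5925, -0.0912, 0.2649]
orientation: [-0.0, 0.803, 0.596, -0.0]
wrist_force: [0.4, -0.0, 0.6]
finger_gap: 0.0003
grip_force: 0.0
```

Run:
```python
from h import *
np.set_printoptions(precision=4,suppress=True)
t=shot("top");s=shot("scene");w=shot("wrist")
a=cv2.resize(w["image"],(480,300));b=cv2.resize(t["image"][130:250,260:400],None,fx=3,fy=3,interpolation=2)
im=np.zeros((360,900,3),np.uint8);im[:300,:480]=a;im[:360,480:900]=b
cv2.imwrite("pics/f7.png",cv2.resize(im[:,:,::-1],(800,320)))
u=np.array([.289,.957])
for n,p in(("t",t),("s",s),("w",w)):
    for d in nets.outline_of("done_casting",p)[:4]:
        ys,xs=np.nonzero(d["region"]);c=(xs.mean(),ys.mean());X=atz(p,c,.09)
        print(n,round(d["confidence"],2),c,X,"r",(X[:2]-[.605,-.0505])@u)
for r in(.115,.125):
    print(proj(w,[[.605+r*.289,-.0505+r*.957,.098]]),proj(t,[[.605+r*.289,-.0505+r*.957,.098]]))
```

```text
t 0.96 (np.float64(441.10940499040305), np.float64(149.55662188099808)) [ 0.7326 -0.3807  0.09  ] r -0.2791386119913673
s 0.81 (np.float64(191.90105263157895), np.float64(224.88)) [ 0.8002 -0.3629  0.09  ] r -0.24258968108333429
s 0.76 (np.float64(266.5480093676815), np.float64(186.2224824355972)) [ 0.5802 -0.1705  0.09  ] r -0.12199228892021724
w 0.84 (np.float64(316.9029275808937), np.float64(230.29275808936825)) [ 0.5834 -0.138   0.09  ] r -0.08997655891319843
w 0.55 (np.float64(475.5), np.float64(313.62142857142857)) [ 0.7369 -0.2958  0.09  ] r -0.19662783400010816
[[313.2865  21.1425]] [[298.4179 183.3404]]
[[313.3205   9.1627]] [[295.263  182.4685]]
```

View pics/f7.png

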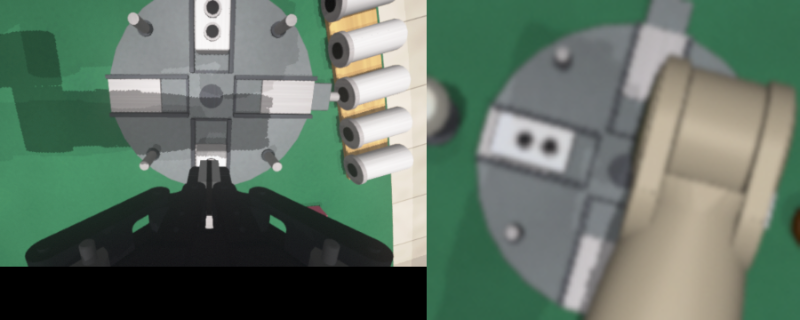

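```bash
python3 -c "
from workcell import env
print(env.hand_in())"
```

```text
the job is handed in; nothing more can be done
None
```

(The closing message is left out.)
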